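Seat the boring head on its three-groove setting stand

TASK

Lift the chrome boring head by its shank and seat it on the three-groove setting stand so that all three ball feet drop fully home in the grooves and it stands level and cannot rock, then let go. The groove ring of the stand was left clamped at an unknown angle, so set the head down lightly and turn it until you feel the feet drop in; never let it bear on the stand with more than 25 N, its own weight included. Leave the insert cases, the arbor and the spanner where they are.

Things in the scene. Friction and masses are not known exactly. Their poses are not given: they have to be found in the camera images.
- head: Chrome boring head, 0.5 to 0.8 kg, 90 mm tall, upright on three 8 mm steel balls on a circle of 38 mm radius at 0, 120 and 240 degrees from its x axis. Above them, heights from the balls' lowest points: flange 86 mm dia, 5 to 14 mm; body 52 mm dia, 14 to 46 mm, with a small brass screw on its x side above one ball; shank, 46 to 90 mm. Origin: on the axis at the balls' lowest points; z up.
- shank (a point): Middle of the head's smooth round shank, 28 mm diameter, 44 mm long, on its axis 68 mm above the balls' lowest points: the place to grip, from above, at any yaw. Axes as the head's.
- stand: Dark steel stand fixed to the shelf: round base 124 mm dia, 16 mm high, 108 mm dia pedestal, on top a bright ring with three straight radial V grooves 120 degrees apart. The ring is clamped, light loads do not turn it. Its angle is NOT measured: the grooves may lie at any angle to the stand's x axis (brass pin on the base), so search up to 120 degrees of turn. Origin: centre of the underside; z up.
- seat (a point): On the stand's axis at the ring's flat top, 44 mm above the shelf. Grooves run from 26 to 50 mm radius, 9 mm wide at the top, 45 degree polished walls. Balls between grooves stand on the flat top; fully home they lie 2.8 mm lower. Let go with each ball within some 3 mm of its groove's middle, the head slides home by its weight. Stiff contact: some 20 N per mm or more.
- case_a: Clear plastic case of carbide inserts, 50 x 70 x 18 mm, lying loose on the shelf; leave alone. Origin: centre of its underside.
- case_b: Second clear plastic case of carbide inserts, same size; leave alone. Origin: centre of its underside.
- arbor: Aluminium arbor standing on end, 36 mm in diameter at the foot, 68 mm tall, loose; leave alone. Origin: centre of its underside.
- wrench: Brass hook spanner lying flat, about 145 mm long along its x axis, 7 mm thick, hook end 47 mm wide towards x, loose; leave alone. Origin: on its underside near the middle of the handle.
Mind the look-alikes: they are no part of the job. There is more than one size of the head; the one meant has the size given above. Several things have the shape of the stand; the one meant has the colours described above.

How it is judged:
By the outcome, as a careful person would: the job done as asked, in the order asked, and still so for the second after the job is handed in, with the robot touching nothing.
It also fails if it takes over 72 s, if anything falls off the work surface, if the arm or the gripper's body presses on something with over 40 N, if the wrist force passes 120 N, or if a joint passes its speed limit or range.

ROBOT

A 7-joint arm with a two-finger parallel gripper is mounted at the origin on the work surface. World frame = base frame: x ahead of the robot, y to its left, z up, the work surface at z = 0. Lengths are in m, angles in rad, forces in N, time in s.
With the tool pointing down it reaches from about 0.425 to 1.025 m from the base axis. Payload 9.4 kg.
Tool frame: the origin (TCP) lies on the front face of the gripper's body, between the roots of the fingers; the fingertips stand 73 mm ahead of it and the grasp point (between the pads) lies 54 mm ahead of it; z points along the fingers, y is the line along which they close (so a half turn about z gives the same grasp; the last joint's range is limited). The gripper opens to 85 mm and grips with 20 to 120 N. Pads are 22 mm wide; open, the fingers measure 114 mm over their backs; the gripper's body (76 mm by 85 mm) begins 54 mm behind the grasp point. The pads swing forward as they close: fully open they stand 13 mm farther back than shut.
Start: joints at [1.182, 0.599, -0.003, 1.599, 0.002, 0.943, -0.08], TCP at [0.222, -0.69, 0.304] pointing down, gripper open.
Joint ranges: [-2.57, 2.57], [-0.35, 1.97], [-1.29, 1.29], [0.11, 2.56], [-1.05, 4.19], [0.11, 1.86], [-2.63, 2.63]. Speed limits (rad/s): [2.22, 2.22, 3.01, 3.01, 3.14, 3.14, 3.14].

INTERFACE

Orientations are given as a unit quaternion [w, x, y, z].
In Python, from bench import arm, cams gives the robot as it stands. The module is installed in compiled form; this text tells all that it offers.
- The arm moves only by the tool apply_moves, never from a script. Its argument "plan" is one flat list of numbers, 5 for each row, row after row: the shift along the tool's x, y, z in cm, then the turn about the tool's z in degrees, then the gripper's target within -1 to 1 (shut at 1, half-way at 0, fully open at -1). In form: [x, y, z, roll, gripper, x, y, z, roll, gripper, ...]. A call has exactly 5 rows; each row is the pose to reach, as a shift and turn from the pose commanded when the call began, along the tool's axes at that moment; what a row does not reach only later rows make up. A row lasts 1/8 s, in which the tool goes at most 62.5 mm and 10.7 degrees, less where a joint would pass 70% of its speed; a pose out of reach is approached as far as the arm can. A call with a gripper value outside its range is refused whole. The fingers move at their own pace and stop on an object; "newtons" is the grip in N (left out, the last holds). Time passes only in rows, so rows that repeat a pose let the fingers close, or fill a call up. It gives the time, the measured TCP pose, the force, the opening and the grip force at its end, in the units of the state.
- arm.get_state(): the state, without advancing time (a new reading comes with each control period).
- cams.snapshot(name): name is "scene" or "top" or "wrist"; returns (picture, depth): 420x560x3 uint8, red, green, blue; 420x560 float32, m along the optical axis (not along the pixel's ray), 0 where there is no reading.
- cams.camera_params(name): a dict with "fx", "fy", "cx", "cy" (pixels), "k1" (the pictures are not rectified: a ray, as slopes to the right and down, at radius r is drawn at 1 + k1 r^2 times it, then the intrinsics apply), "R" (3x3) and "t" (3): a world point X has camera coordinates R X + t. Camera axes: x right, y down, z forward; pixel columns grow to the right and rows downward; lengths in m; the calibration is good to about 2 mm. A picture is of the moment at which its call begins: read the wrist's pose just before it. camera_params takes no time and is no camera call; for the wrist camera it gives the pose at the moment of the call.
- arm.finish_job(): hands the job in; it is judged then, once.
The state is a dict: "clock": time; "q": joint angles; "qd": joint speeds; "tau": joint torques, N m; "ee_pos": TCP position; "orientation": TCP orientation; "ft_force": force on the tool from outside, world axes, zero at the start; "ft_torque": the same for the moment, N m; "opening": opening from 0.0 (shut) to 1.0 (fully open); "grip_force": force on a finger pad.
Only numpy, scipy, OpenCV 4.12 (cv2) and the standard library are available. Lean on these libraries where they do the work, as an engineer would, in place of code of your own. Each camera call takes 0.05 s, during which the arm holds its last target. There are 200 camera calls.

## Working session

There is one attempt and no reset: what is moved stays moved. The work goes in short steps, Python scripts to look and compute and a tool call to move; the robot and the scene stay as the last step left them, time stands still between calls to the robot, and variables do not carry over. Pictures are saved under pics/ and viewed, at most 10 in all, crops included, and the job is handed in when it is done.

Besides the shell and the picture viewer there is one more tool, called after "Call:" in YAML: its name, and indented under it one key for each argument. apply_moves: Moves the arm, as the interface text tells. Its arguments: {"type":"object","properties":{"plan":{"type":"array","items":{"type":"number"}},"newtons":{"type":"number"}},"required":["plan"]}

```bash
mkdir -p pics; cat > h.py <<'E'
import numpy as np, cv2
from bench import arm, cams
def snap(n,f=None):
    P=cams.camera_params(n); im,d=cams.snapshot(n)
    if f: cv2.imwrite('pics/'+f,im[:,:,::-1])
    return im,d,P
def cloud(d,P):
    v,u=np.mgrid[:d.shape[0],:d.shape[1]]
    K=np.array([[P['fx'],0,P['cx']],[0,P['fy'],P['cy']],[0,0,1]],float)
    pts=np.stack([u,v],-1).reshape(-1,1,2).astype(np.float64)
    n=cv2.undistortPoints(pts,K,np.array([P['k1'],0,0,0.]),None,None).reshape(*d.shape,2)
    X=np.dstack([n*d[...,None],d])
    return (X-P['t'])@np.array(P['R'])
E
python3 - <<'E'
from h import *
for n in('scene','top'):
    im,d,P=snap(n,n+'0.png'); np.savez(n+'0.npz',im=im,X=cloud(d,P),d=d); print(n,P)
print(arm.get_state())
E
```

```text
scene {'fx': 417.0948237212076, 'fy': 417.0948237212076, 'cx': 282.83380850904894, 'cy': 205.3676886435022, 'k1': -0.09141253051756222, 'R': array([[-0.53047385,  0.84764504, -0.00976643],
       [ 0.47075547,  0.28498817, -0.83496768],
       [-0.7049729 , -0.44752612, -0.55021231]]), 't': array([ 0.31195928, -0.19027994,  1.3667863 ])}
top {'fx': 461.9065106060418, 'fy': 461.9065106060418, 'cx': 280.6703185485675, 'cy': 206.58305865472934, 'k1': -0.06796983215006862, 'R': array([[ 0.01308287, -0.99991366, -0.00123285],
       [-0.99737299, -0.01296176, -0.07126795],
       [ 0.07124582,  0.002162  , -0.99745644]]), 't': array([-0.02429538,  0.55628914,  0.9250831 ])}
{'clock': 0.1, 'q': array([ 1.18232417,  0.60004866, -0.00251396,  1.60005325,  0.00177194,
        0.94291946, -0.07980974]), 'qd': array([ 0.00090785, -0.00379276, -0.00019695, -0.00052645,  0.00035162,
       -0.00045235, -0.0002573 ]), 'tau': array([ 4.77895082e-03, -7.77992105e+01,  1.56987503e+00, -2.58626729e+01,
        1.26631706e-02,  5.39444445e-03, -1.49525064e-06]), 'ee_pos': array([ 0.22227626, -0.68974297,  0.30309991]), 'orientation': array([-6.92028188e-04,  9.87873479e-01,  1.55259398e-01, -1.72837525e-04]), 'ft_force': array([ 0.8381019 , -0.23100932,  0.27806913]), 'ft_torque': array([ 0.02529939, -0.03437862,  0.01616329]), 'grip_force': 0.0, 'opening': 0.9997547235880269}
```

View pics/top0.png

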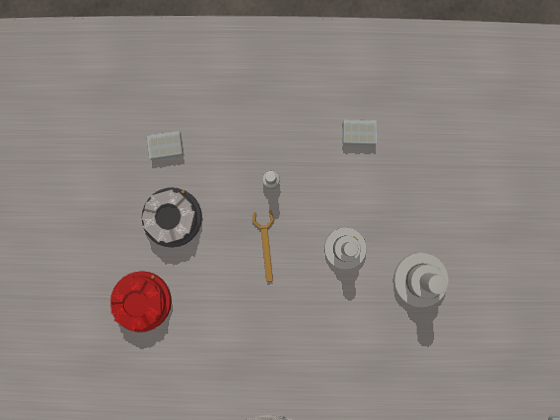

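View pics/scene0.png

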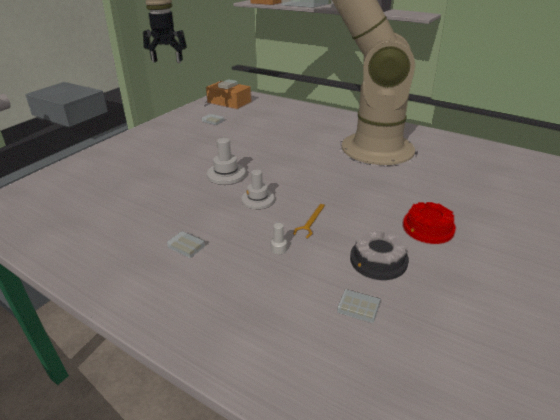

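Top view: candidate heads are at (346,248), about 40 px flange, and (421,280), about 54 px. Candidate stands are at (172,217), dark with a bright ring, and (141,302), all red. The small head matches the 86 mm flange, and the dark stand matches the colours given. I'll confirm this with measurements and one enlarged crop.

```bash
python3 - <<'E'
from h import *
z=np.load('top0.npz'); X=z['X']; im=z['im']
v,u=np.mgrid[:420,:560]
def fit(p):
    A=np.c_[p,np.ones(len(p))]; s=np.linalg.lstsq(A,(p**2).sum(1),rcond=None)[0]; c=s[:2]/2; return c,np.sqrt(s[2]+c@c)
for nm,(cu,cv),r,zs in [('headS',(346,248),24,[(.003,.02),(.03,.052),(.075,.1)]),('headL',(421,280),34,[(.003,.03),(.03,.07),(.09,.15)]),('stand',(172,217),34,[(.008,.022),(.036,.05)]),('red',(141,302),34,[(.008,.022),(.036,.05)]),('caseL',(165,145),22,[(.01,.03)]),('caseR',(360,132),22,[(.01,.03)]),('arbor',(271,180),13,[(.05,.08)]),('wr',(265,250),40,[(.004,.012)])]:
    m=((u-cu)**2+(v-cv)**2<r*r)&(z['d']>0); p=X[m]
    for a,b in zs:
        q=p[(p[:,2]>a)&(p[:,2]<b)]
        if len(q)<8: print(nm,a,b,len(q)); continue
        h=cv2.convexHull(q[:,:2].astype(np.float32))[:,0].astype(float)
        c,R=cv2.minEnclosingCircle(q[:,:2].astype(np.float32))
        print(nm,(a,b),len(q),'fit',*np.round(fit(h)[0],4),'R %.4f'%fit(h)[1],'encl',np.round(c,4),'%.4f'%R,'z med %.4f max %.4f'%(np.median(q[:,2]),q[:,2].max()))
a=cv2.resize(im[205:315,310:460],(400,293),interpolation=cv2.INTER_CUBIC)
b=cv2.resize(im[175:285,105:255],(400,293),interpolation=cv2.INTER_CUBIC)
cv2.imwrite('pics/crop1.png',np.hstack([a,b])[:,:,::-1])
E
```

```text
headS (0.003, 0.02) 802 fit 0.4758 -0.1532 R 0.0461 encl [ 0.4757 -0.1535] 0.0472 z med 0.0132 max 0.0184
headS (0.03, 0.052) 354 fit 0.4741 -0.1505 R 0.0260 encl [ 0.4742 -0.1508] 0.0270 z med 0.0451 max 0.0505
headS (0.075, 0.1) 178 fit 0.4735 -0.15 R 0.0135 encl [ 0.4736 -0.1503] 0.0139 z med 0.0887 max 0.0930
headL (0.003, 0.03) 1270 fit 0.4156 -0.3068 R 0.0622 encl [ 0.4126 -0.3098] 0.0683 z med 0.0170 max 0.0300
headL (0.03, 0.07) 646 fit 0.4102 -0.3067 R 0.0343 encl [ 0.4089 -0.3066] 0.0358 z med 0.0581 max 0.0699
headL (0.09, 0.15) 369 fit 0.4116 -0.3058 R 0.0178 encl [ 0.4117 -0.3059] 0.0184 z med 0.1152 max 0.1196
stand (0.008, 0.022) 516 fit 0.5329 0.2092 R 0.0614 encl [0.5326 0.209 ] 0.0623 z med 0.0161 max 0.0220
stand (0.036, 0.05) 2120 fit 0.5329 0.2093 R 0.0536 encl [0.5334 0.2101] 0.0549 z med 0.0431 max 0.0496
red (0.008, 0.022) 520 fit 0.3586 0.2689 R 0.0616 encl [0.3589 0.2689] 0.0624 z med 0.0159 max 0.0217
red (0.036, 0.05) 2172 fit 0.3585 0.2689 R 0.0538 encl [0.3583 0.2688] 0.0551 z med 0.0431 max 0.0494
caseL (0.01, 0.03) 810 fit 0.6843 0.2264 R 0.0372 encl [0.6833 0.2268] 0.0414 z med 0.0181 max 0.0233
caseR (0.01, 0.03) 809 fit 0.7157 -0.1783 R 0.0382 encl [ 0.7162 -0.1795] 0.0421 z med 0.0177 max 0.0226
arbor (0.05, 0.08) 105 fit 0.6126 0.0046 R 0.0104 encl [0.6128 0.0044] 0.0109 z med 0.0674 max 0.0713
wr (0.004, 0.012) 497 fit 0.4721 0.0181 R 0.0748 encl [0.4681 0.0151] 0.0817 z med 0.0065 max 0.0111
```

View pics/crop1.png

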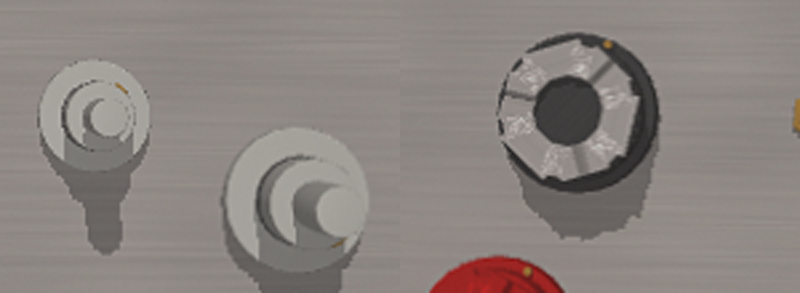

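The crop confirms it. The left head (346,248) has measured radii of 26 mm (body) and 13.5 mm (shank) and a top at 89 mm, so it is the one meant. The larger head at (421,280) has an 18 mm shank radius and a top at 117 mm. The dark stand with the bright ring at (172,217) is the right one, and its grooves are visible. I'll move towards the head now.

Call:
apply_moves:
  plan: [4,-4.3,0,-10,-1,8,-8.6,0,-20,-1,12,-13,0,-30,-1,16,-17.4,0,-40,-1,20,-21.8,0,-50,-1]
  newtons: 40

```text
clock: 0.72
ee_pos: [0.3463, -0.4193, 0.3038]
orientation: [-0.0, 0.828, 0.561, -0.0]
ft_force: [0.9, -0.4, -0.2]
opening: 1.001
grip_force: 0.0
```

```bash
cat >> h.py <<'E'
from scipy.spatial.transform import Rotation as Ro
def tool():
    s=arm.get_state(); w=s['orientation']; R=Ro.from_quat([w[1],w[2],w[3],w[0]]).as_matrix(); return s,R
def go(x,y,z):
    s,R=tool(); d=R.T@(np.array([x,y,z])-s['ee_pos'])*100
    print('t %.2f'%s['clock'],'pos',s['ee_pos'].round(4),'yaw %.2f'%np.degrees(np.arctan2(R[1,0],R[0,0])),'tilt',R[:2,2].round(4),'shift cm',d.round(2),'q1,7',s['q'][[0,6]].round(2),'F',s['ft_force'].round(2))
E
python3 -c "
from h import *
go(.474,-.15,.304)"
```

```text
t 0.72 pos [ 0.3463 -0.4193  0.3038] yaw 68.19 tilt [-0.0001  0.0001] shift cm [ 2.975e+01  1.850e+00 -2.000e-02] q1,7 [0.98 0.23] F [ 0.89 -0.41 -0.23]
```

Call:
apply_moves:
  plan: [6,0.4,0,0,-1,12,0.8,0,0,-1,18,1.2,0,0,-1,24,1.5,0,0,-1,29.7,1.8,0,0,-1]

```text
clock: 1.35
ee_pos: [0.475, -0.151, 0.3039]
orientation: [0.0, 0.83, 0.558, -0.0]
ft_force: [0.9, 0.0, 0.1]
opening: 1.001
grip_force: 0.0
```

```bash
python3 - <<'E'
from h import *
go(.474,-.15,.304)
im,d,P=snap('wrist','w1.png'); np.savez('w1.npz',im=im,X=cloud(d,P),d=d); print(P, d.min(), d.max())
E
```

```text
t 1.35 pos [ 0.475  -0.151   0.3039] yaw 67.87 tilt [-0.     -0.0001] shift cm [ 0.06 -0.13 -0.01] q1,7 [ 0.45 -0.38] F [0.92 0.03 0.09]
{'fx': 372.60077845860815, 'fy': 372.60077845860815, 'cx': 278.0337792810396, 'cy': 210.93402722942707, 'k1': -0.06278513719035667, 'R': array([[ 9.26473089e-01, -3.76360937e-01,  2.47305282e-04],
       [-3.58091609e-01, -8.81297574e-01,  3.08358532e-01],
       [-1.15836157e-01, -2.85774440e-01, -9.51270179e-01]]), 't': array([-0.49815904, -0.0042398 ,  0.39192037])} 0.0 0.48683804
```

View pics/w1.png

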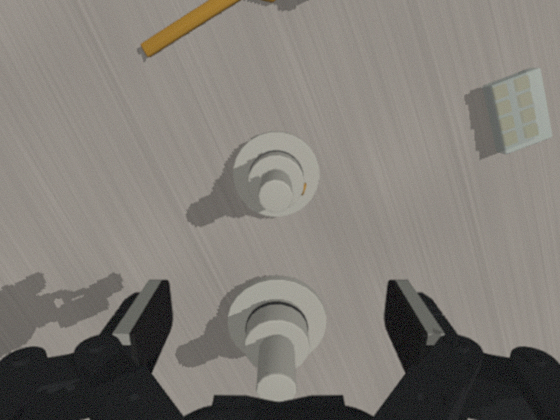

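Wrist view: the small head's shank top is at (275,195) with its brass screw at (304,188). The big head is behind it at (276,330), between the fingers in the picture but farther back. I'll work out positions and screw yaw from the depth.

```bash
python3 - <<'E'
from h import *
z=np.load('w1.npz'); X=z['X']; im=z['im'].astype(int)
v,u=np.mgrid[:420,:560]
m=((u-276)**2+(v-180)**2<50**2)&(z['d']>0)
for a,b in [(.010,.018),(.040,.052),(.083,.1)]:
    q=X[m&(X[...,2]>a)&(X[...,2]<b)]
    c,R=cv2.minEnclosingCircle(q[:,:2].astype(np.float32)); print(a,len(q),np.round(c,4),R,np.median(q[:,2]))
s=m&(im[...,0]-im[...,2]>60); print('screw px',s.sum(),u[s].mean(),v[s].mean(),np.median(X[s],0))
d=np.median(X[s],0)[:2]-[.4738,-.1502]; print('screw az',np.degrees(np.arctan2(d[1],d[0])),np.hypot(*d))
E
```

```text
0.01 2931 [ 0.4733 -0.1526] 0.04271038621664047 0.014122799540451965
0.04 1315 [ 0.4746 -0.1528] 0.026908492669463158 0.04590382442203051
0.083 938 [ 0.474 -0.152] 0.013946974650025368 0.0898790179685996
screw px 11 304.3636363636364 186.45454545454547 [ 0.49630196 -0.1670361   0.03906853]
screw az -36.804058251207685 0.02810324500785815
```

Call:
apply_moves:
  plan: [4.8,-1.6,0,0,-1,9.6,-3.2,0,0,-1,14.4,-4.8,0,0,-1,19.2,-6.4,0,0,-1,24,-8,0,0,-1]

```text
clock: 2.02
ee_pos: [0.4907, 0.1008, 0.3038]
orientation: [0.0, 0.83, 0.558, -0.0]
ft_force: [1.9, 0.0, 1.2]
opening: 1.0
grip_force: 0.0
```

```bash
python3 - <<'E'
from h import *
go(.474,-.1515,.304)
im,d,P=snap('wrist'); X=cloud(d,P); np.savez('w2.npz',im=im,X=X,d=d)
# rectify: stand-centred bird view of ring plane z=.044, 4 px/mm
C=np.array([.533,.2095]); K=np.array([[P['fx'],0,P['cx']],[0,P['fy'],P['cy']],[0,0,1]],float)
q=X[(d>0)&(X[...,2]>.038)&(X[...,2]<.05)&(np.hypot(X[...,0]-C[0],X[...,1]-C[1])<.08)]
print(len(q),cv2.minEnclosingCircle(q[:,:2].astype(np.float32)),np.median(q[:,2]))
n=280; j,i=np.mgrid[:2*n,:2*n]; W=np.stack([C[0]+(n-j)/4000,C[1]+(n-i)/4000,np.full(j.shape,.044)],-1)
p=cv2.projectPoints(W.reshape(-1,3),cv2.Rodrigues(np.array(P['R']))[0],np.array(P['t']),K,np.array([P['k1'],0,0,0.]))[0].reshape(2*n,2*n,2).astype(np.float32)
b=cv2.remap(im,p[...,0],p[...,1],cv2.INTER_LINEAR); cv2.imwrite('pics/ring.png',b[:,:,::-1]); np.save('ring.npy',b)
E
```

```text
t 2.02 pos [0.4907 0.1008 0.3038] yaw 67.85 tilt [-0.0002 -0.0002] shift cm [-2.40e+01  7.97e+00 -2.00e-02] q1,7 [-0.03 -0.91] F [1.87 0.02 1.21]
10353 ((0.5330855846405029, 0.2072301208972931), 0.05446363613009453) 0.043957802113441864
```

View pics/ring.png

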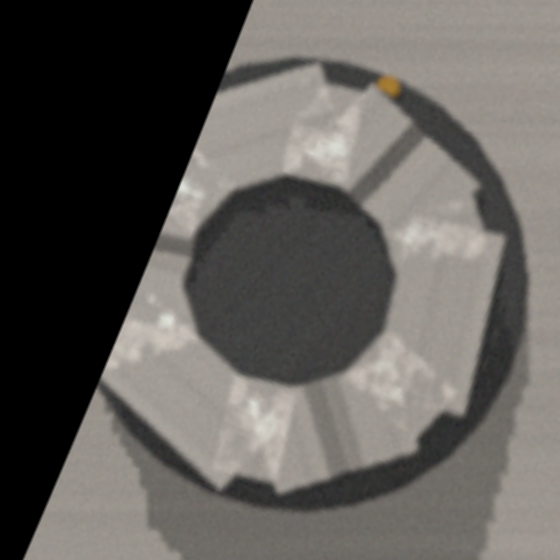

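Bird view of the ring, centred at about (290,280). There are dark slots running from (355,195) to (415,130), from (310,388) to (345,470), and at about (175,244). The six bright speckled patches could be marks or grooves, so I'll check the depth around the ring.

```bash
python3 - <<'E'
from h import *
for f,c in (('w2',(.533,.2072)),('top0',(.533,.2093))):
    z=np.load(f+'.npz'); X=z['X']; g=z['im'].mean(2); r=np.hypot(X[...,0]-c[0],X[...,1]-c[1]); m=(z['d']>0)&(r>.030)&(r<.046)&(X[...,2]>.03)&(X[...,2]<.055)
    a=np.degrees(np.arctan2(X[...,1]-c[1],X[...,0]-c[0]))[m]%360; h=X[...,2][m]*1000; gg=g[m]
    print(f); print(*['%d:%.1f/%d/%d'%(k,h[(a>=k)&(a<k+3)].mean(),gg[(a>=k)&(a<k+3)].mean(),((a>=k)&(a<k+3)).sum()) for k in range(0,360,3) if ((a>=k)&(a<k+3)).any()])
    # template fit mod 120 via xy distance to groove mid
    R=r[m]; best=[]
    for t in np.arange(0,120,.5):
        d=np.abs(R*np.sin(np.radians((a-t+60)%120-60)))*1000; model=44-np.clip(4.5-d,0,None)
        best.append((np.mean((h-model-np.mean(h-model))**2),t))
    print(sorted(best)[:4], np.var(h))
E
```

```text
w2
0:44.4/157/52 3:44.6/154/49 6:44.4/155/54 9:44.3/155/52 12:44.4/155/50 15:44.3/155/53 18:44.4/155/54 21:44.3/155/49 24:44.3/156/52 27:44.3/156/49 30:44.4/156/38 33:44.3/163/33 36:44.3/165/31 39:44.4/157/27 42:44.5/164/23 45:44.2/187/19 48:44.6/193/19 51:44.2/175/16 54:44.6/171/14 57:44.3/175/14 60:44.3/166/14 63:44.4/158/13 66:44.2/150/12 69:43.1/113/12 72:41.3/100/14 75:40.6/117/17 78:41.4/147/15 81:43.4/145/16 84:44.4/152/16 87:44.4/156/19 90:44.3/157/23 93:44.2/158/26 96:44.5/160/28 99:44.4/157/34 102:44.4/162/37 105:44.4/182/46 108:44.4/186/53 111:44.3/183/54 114:44.5/180/50 117:44.4/168/53 120:44.4/158/55 123:44.4/155/52 126:44.5/154/51 129:44.4/154/52 132:44.4/154/54 135:44.2/154/48 138:44.3/154/52 141:44.2/154/50 144:44.6/153/51 147:44.3/153/49 150:44.3/155/52 153:44.5/161/49 156:44.2/168/48 159:44.5/166/49 162:44.8/173/52 165:44.3/177/50 168:44.4/178/48 171:44.3/182/50 174:44.4/182/48 177:44.3/171/46 180:44.5/154/47 183:44.5/150/52 186:44.4/151/46 189:44.1/132/50 192:42.4/117/50 195:40.5/122/51 198:41.5/131/36 201:43.3/133/45 204:44.4/148/45 207:44.5/151/48 210:44.4/152/44
[... 2316 characters left out ...]
142/5 267:43.6/142/7 270:43.8/142/8 273:43.3/150/9 276:45.0/155/8 279:43.9/160/9 282:44.0/157/9 285:44.0/163/6 288:44.4/155/10 291:44.6/144/7 294:43.9/151/9 297:42.5/155/7 300:44.0/144/10 303:44.7/140/8 306:44.9/142/6 309:43.4/142/7 312:42.7/138/6 315:40.5/115/10 318:41.0/91/7 321:43.7/100/12 324:43.7/137/6 327:44.7/142/8 330:45.1/143/8 333:44.5/147/8 336:44.4/158/7 339:44.4/158/9 342:43.9/158/8 345:44.3/160/7 348:44.9/156/10 351:44.1/153/8 354:44.6/151/7 357:43.4/143/7
[(np.float64(2.545624586967539), np.float64(77.0)), (np.float64(2.5474750552749637), np.float64(77.5)), (np.float64(2.5558453352686157), np.float64(76.5)), (np.float64(2.5641638115263348), np.float64(78.0))] 3.093617956767324
```

The real grooves are at 77°, 197° and 317°, each about 4 mm deep. The speckled patches are flat. The screw is at about -36°, so the head needs roughly -8° of turn. I'll go back to the head and descend.

Call:
apply_moves:
  plan: [-5,1.6,1,0,-1,-10,3.2,3,0,-1,-15,4.8,5,0,-1,-20,6.4,7,0,-1,-24,8,9,0,-1]

```text
clock: 2.7
ee_pos: [0.4736, -0.1554, 0.2131]
orientation: [-0.0, 0.83, 0.558, -0.0]
ft_force: [0.0, 0.5, 0.9]
opening: 1.001
grip_force: 0.0
```

```bash
python3 - <<'E'
from h import *
go(.474,-.1513,.124)
im,d,P=snap('wrist','w3.png'); X=cloud(d,P)
m=(d>0)&(np.hypot(X[...,0]-.474,X[...,1]+.1515)<.05)
for a,b in [(.010,.018),(.040,.052),(.083,.1)]:
    q=X[m&(X[...,2]>a)&(X[...,2]<b)]
    if len(q)>9: c,R=cv2.minEnclosingCircle(q[:,:2].astype(np.float32)); print(a,len(q),np.round(c,4),R,np.median(q[:,2]))
i=im.astype(int); s=m&(i[...,0]-i[...,2]>60); v,u=np.nonzero(s)
if len(u): p=np.median(X[s],0); e=p[:2]-[.474,-.1522]; print(len(u),u.mean(),v.mean(),p,np.degrees(np.arctan2(e[1],e[0])),np.hypot(*e))
E
```

```text
t 2.70 pos [ 0.4736 -0.1554  0.2131] yaw 67.80 tilt [-0.0005 -0.0003] shift cm [ 0.39 -0.12  8.91] q1,7 [ 0.42 -0.48] F [0.01 0.46 0.92]
0.01 4460 [ 0.4735 -0.1527] 0.042920827865600586 0.014089257740320044
0.04 2390 [ 0.4746 -0.1526] 0.026788046583533287 0.045965301726712635
0.083 1881 [ 0.4734 -0.1523] 0.014238210394978523 0.08985238036247607
21 312.85714285714283 212.57142857142858 [ 0.49609771 -0.16723043  0.03922578] -34.22276896473554 0.02672494121074293
```

Call:
apply_moves:
  plan: [0,0,2,0,-1,0,0,4,0,-1,0,0,6,0,-1,0,0,7,0,-1,0,0,7,0,-1]

```text
clock: 3.38
ee_pos: [0.4742, -0.1528, 0.1434]
orientation: [-0.0, 0.83, 0.558, -0.001]
ft_force: [0.8, 0.2, -0.2]
opening: 1.001
grip_force: 0.0
```

```bash
python3 - <<'E'
from h import *
go(.474,-.1515,.124)
E
```

```text
t 3.38 pos [ 0.4742 -0.1528  0.1434] yaw 67.88 tilt [-0.0014  0.0002] shift cm [ 0.11 -0.06  1.94] q1,7 [ 0.34 -0.55] F [ 0.79  0.24 -0.19]
```

Call:
apply_moves:
  plan: [0.1,0,1,0,-1,0.1,0,1.9,0,-1,0.1,0,1.9,0,-1,0.1,0,1.9,0,0,0.1,0,1.9,0,0.2]
  newtons: 40

```text
clock: 4.0
ee_pos: [0.4749, -0.152, 0.1251]
orientation: [0.0, 0.83, 0.558, 0.0]
ft_force: [-0.7, -0.8, -0.7]
opening: 0.607
grip_force: 0.0
```

Call:
apply_moves:
  plan: [0,0,0,0,0.6,0,0,0,0,1,0,0,0,0,1,0,0,0,0,1,0,0,0,0,1]
  newtons: 60

```text
clock: 4.62
ee_pos: [0.4751, -0.1522, 0.1251]
orientation: [0.0, 0.83, 0.558, 0.0]
ft_force: [-0.7, -1.8, 6.5]
opening: 0.312
grip_force: 58.8
```

```bash
python3 - <<'E'
from h import *
go(.474,-.1515,.124); s=arm.get_state(); print(s['opening'],s['grip_force'],s['ft_torque'])
E
```

```text
t 4.62 pos [ 0.4751 -0.1522  0.1251] yaw 67.85 tilt [ 0.0006 -0.0004] shift cm [ 0.02 -0.12  0.11] q1,7 [ 0.32 -0.57] F [-0.67 -1.79  6.46]
0.31173307680074774 58.82765471935272 [-0.32101257  0.06471032 -0.02565167]
```

Call:
apply_moves:
  plan: [0,0,-0.5,0,1,0,0,-2,0,1,0,0,-4.5,0,1,0,0,-7.5,0,1,0,0,-10,0,1]

```text
clock: 5.25
ee_pos: [0.4741, -0.1517, 0.2255]
orientation: [-0.001, 0.83, 0.558, -0.0]
ft_force: [0.5, -0.8, -6.5]
opening: 0.313
grip_force: 60.0
```

Call:
apply_moves:
  plan: [0,0,0,0,1,4,-1.3,0,0,1,9,-3,0,0,1,14,-4.6,0,0,1,19,-6.2,0,0,1]

```text
clock: 5.88
ee_pos: [0.4882, 0.0489, 0.2233]
orientation: [-0.001, 0.83, 0.558, -0.001]
ft_force: [0.7, 0.2, -7.4]
opening: 0.309
grip_force: 60.1
```

```bash
python3 - <<'E'
from h import *
go(.5335,.2073,.225); s=arm.get_state(); print(s['opening'],s['grip_force'],s['ft_torque'])
im,d,P=snap('wrist','w4.png')
E
```

```text
t 5.88 pos [0.4882 0.0489 0.2233] yaw 67.86 tilt [-0.0024 -0.0004] shift cm [16.38 -1.78 -0.18] q1,7 [-0.   -0.88] F [ 0.71  0.24 -7.4 ]
0.30927245362193045 60.12235164642334 [-0.03772742 -0.15813589  0.06342242]
```

View pics/w4.png

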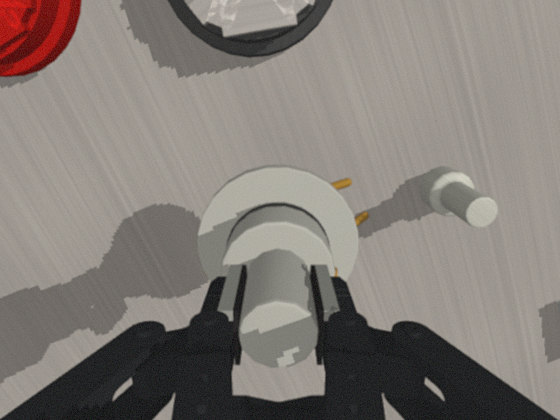

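The head hangs upright in the grip with its flange at about (278,230) and no visible tilt. The weight reads about 7 N. I'll get the head axis relative to the TCP from this depth picture.

```bash
python3 - <<'E'
from h import *
s,R=tool(); im,d,P=snap('wrist'); X=cloud(d,P); s2,R2=tool(); t=s2['ee_pos']; print(t)
m=(d>0)&(np.hypot(X[...,0]-t[0],X[...,1]-t[1])<.055)
T=(X-t)@R2   # tool frame
v,u=np.mgrid[:420,:560]
def fit(p):
    A=np.c_[p,np.ones(len(p))]; s=np.linalg.lstsq(A,(p**2).sum(1),rcond=None)[0]; c=s[:2]/2; return c,np.sqrt(s[2]+c@c)
for a,b in [(.105,.115),(.104,.112),(.074,.082)]:
    k=m&(T[...,2]>a)&(T[...,2]<b)&(im.min(2)>60); q=T[k]
    h=cv2.convexHull(q[:,:2].astype(np.float32))[:,0]; f=h[h[:,0]>.005].astype(float)
    print(a,len(q),np.median(q[:,2]),'hull fit(front)',fit(f),len(f))
i=im.astype(int); g=m&(i[...,0]-i[...,2]>60)&(u<345)&(v>255); 
if g.any(): print('screw',g.sum(),u[g].mean(),v[g].mean(),np.median(T[g],0), np.median(X[g],0))
go(.533,.2072,.225)
E
```

```text
[0.48906136 0.05427332 0.22375995]
0.105 8317 0.11082099784541483 hull fit(front) (array([ 0.00471866, -0.00032386]), np.float64(0.042404039169564346)) 39
0.104 7831 0.11075947260872027 hull fit(front) (array([ 0.00461692, -0.00031522]), np.float64(0.04241392211775065)) 35
0.074 3776 0.07896218563021429 hull fit(front) (array([ 4.21962506e-03, -4.77073863e-05]), np.float64(0.02526059559021367)) 28
screw 18 335.44444444444446 271.77777777777777 [-0.00046166  0.02733222  0.08750435] [0.51422225 0.04420114 0.13621945]
t 5.97 pos [0.4891 0.0543 0.2238] yaw 68.39 tilt [0.0001 0.0037] shift cm [15.84 -1.55 -0.07] q1,7 [-0.01 -0.87] F [ 0.15 -0.03 -7.27]
```

Call:
apply_moves:
  plan: [3,-0.3,0,2,1,7,-0.7,0,4,1,11,-1.1,0,6,1,14.5,-1.4,0,7,1,15.9,-1.5,0,8,1]

```text
clock: 6.6
ee_pos: [0.5347, 0.2026, 0.2231]
orientation: [-0.001, 0.866, 0.5, -0.001]
ft_force: [0.4, -1.2, -6.7]
opening: 0.311
grip_force: 60.4
```

Call:
apply_moves:
  plan: [0,0,0,0,1,0,0,0,0,1,0,0,0,0,1,0,0,0,0,1,0,0,0,0,1]

```text
clock: 7.22
ee_pos: [0.535, 0.1999, 0.225]
orientation: [0.0, 0.867, 0.499, 0.0]
ft_force: [0.5, -0.2, -6.8]
opening: 0.313
grip_force: 60.4
```

```bash
cat > held.py <<'E'
from h import *
def fit(p):
    A=np.c_[p,np.ones(len(p))]; s=np.linalg.lstsq(A,(p**2).sum(1),rcond=None)[0]; c=s[:2]/2; return c,np.sqrt(s[2]+c@c)
s,R=tool(); im,d,P=snap('wrist'); X=cloud(d,P); s2,R2=tool(); t=(s['ee_pos']+s2['ee_pos'])/2; print('moved',(s2['ee_pos']-s['ee_pos']).round(5))
m=(d>0)&(np.hypot(X[...,0]-t[0],X[...,1]-t[1])<.055)
T=(X-t)@R2; v,u=np.mgrid[:420,:560]
for a,b in [(.105,.115),(.074,.082)]:
    k=m&(T[...,2]>a)&(T[...,2]<b)&(im.min(2)>60); q=T[k]
    h=cv2.convexHull(q[:,:2].astype(np.float32))[:,0]; f=h[h[:,0]>.005].astype(float)
    c,r=fit(f); w=t+R2@np.r_[c,0]; print(a,len(q),'z %.4f'%np.median(q[:,2]),'tool c',c.round(4),'r %.4f'%r,'world',w.round(4))
i=im.astype(int); g=m&(i[...,0]-i[...,2]>60)&(np.abs(T[...,2]-.088)<.008)
if g.any(): print('screw',g.sum(),u[g].mean(),v[g].mean(),np.median(T[g],0).round(4), np.median(X[g],0).round(4))
go(.533,.2072,.225)
E
python3 held.py
```

```text
moved [ 1.0e-05  1.3e-04 -1.0e-05]
0.105 8262 z 0.1110 tool c [0.0013 0.0011] r 0.0425 world [0.5366 0.2005 0.225 ]
0.074 3739 z 0.0791 tool c [0.0011 0.0012] r 0.0252 world [0.5366 0.2003 0.225 ]
screw 14 335.64285714285717 271.7142857142857 [-0.0036  0.0287  0.0879] [0.5579 0.1825 0.1371]
t 7.28 pos [0.5351 0.2001 0.225 ] yaw 59.84 tilt [0.0002 0.    ] shift cm [ 0.51 -0.54 -0.  ] q1,7 [-0.29 -1.19] F [ 0.12  0.25 -7.21]
```

Call:
apply_moves:
  plan: [0.2,-0.3,1,0,1,0.4,-0.6,2.2,0,1,0.44,-0.62,3.4,0,1,0.44,-0.62,4.6,0,1,0.44,-0.62,5,0,1]

```text
clock: 7.9
ee_pos: [0.5315, 0.2071, 0.1736]
orientation: [-0.0, 0.867, 0.499, -0.001]
ft_force: [0.3, 0.1, -6.7]
opening: 0.309
grip_force: 60.4
```

Call:
apply_moves:
  plan: [0,0,0,0,1,0,0,0,0,1,0,0,0,0,1,0,0,0,0,1,0,0,0,0,1]

```text
clock: 8.52
ee_pos: [0.5319, 0.2073, 0.175]
orientation: [-0.0, 0.867, 0.499, 0.0]
ft_force: [-0.0, -0.3, -7.0]
opening: 0.31
grip_force: 60.4
```

```bash
python3 held.py; python3 - <<'E'
from h import *
im,d,P=snap('wrist'); X=cloud(d,P); m=(d>0)&(X[...,2]>.008)&(X[...,2]<.02)&(np.hypot(X[...,0]-.533,X[...,1]-.2072)<.07)
q=X[m]; 
if len(q)>20: h=cv2.convexHull(q[:,:2].astype(np.float32))[:,0].astype(float); print(len(q),h.min(0),h.max(0))
cv2.imwrite('pics/w5.png',im[:,:,::-1])
E
```

```text
moved [-4.e-05 -1.e-05 -7.e-05]
0.105 8269 z 0.1110 tool c [0.0014 0.0011] r 0.0424 world [0.5335 0.208  0.175 ]
0.074 3742 z 0.0791 tool c [0.0009 0.0012] r 0.0254 world [0.5334 0.2074 0.175 ]
screw 14 335.64285714285717 271.7142857142857 [-0.0035  0.0288  0.0879] [0.5548 0.1898 0.0871]
t 8.57 pos [0.5319 0.2073 0.175 ] yaw 59.87 tilt [0.0001 0.0001] shift cm [ 0.05  0.1  -5.  ] q1,7 [-0.33 -1.24] F [ 0.07 -0.21 -6.72]
3400 [0.47470587 0.1606525 ] [0.59464186 0.26908827]
```

View pics/w5.png

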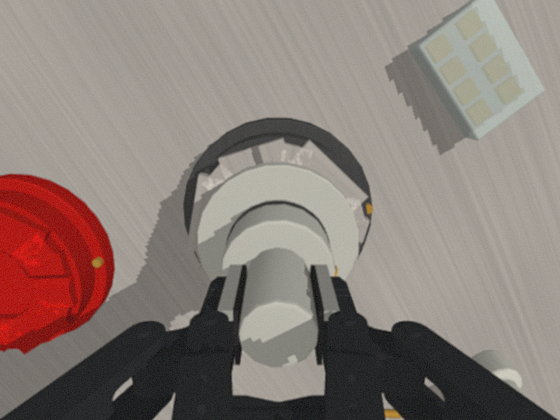

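The head hangs centred over the stand: flange at about (278,230), with the stand's rim around it. Now I'll creep down.

Call:
apply_moves:
  plan: [0,0,0.2,0,1,0,0,0.4,0,1,0,0,0.45,0,1,0,0,0.5,0,1,0,0,0.5,0,1]

```text
clock: 9.25
ee_pos: [0.5318, 0.2072, 0.1698]
orientation: [-0.0, 0.867, 0.499, -0.0]
ft_force: [-0.2, -1.1, -7.2]
opening: 0.315
grip_force: 60.4
```

Call:
apply_moves:
  plan: [0,0,0.02,0,1,0,0,0.04,0,1,0,0,0.06,0,1,0,0,0.06,0,1,0,0,0.06,0,1]

```text
clock: 9.88
ee_pos: [0.5319, 0.2073, 0.1693]
orientation: [0.0, 0.867, 0.499, 0.0]
ft_force: [0.4, -0.5, -4.8]
opening: 0.312
grip_force: 60.4
```

Call:
apply_moves:
  plan: [0,0,0.01,0,1,0,0,0.03,0,1,0,0,0.03,0,1,0,0,0.03,0,1,0,0,0.03,0,1]

```text
clock: 10.5
ee_pos: [0.532, 0.2073, 0.1691]
orientation: [0.0, 0.867, 0.499, 0.0]
ft_force: [0.1, -0.8, -2.8]
opening: 0.315
grip_force: 60.7
```

Call:
apply_moves:
  plan: [0,0,0,1,1,0,0,0,2,1,0,0,0,3,1,0,0,0,4,1,0,0,0,4,1]

```text
clock: 11.12
ee_pos: [0.5321, 0.2075, 0.1693]
orientation: [-0.0, 0.884, 0.468, 0.0]
ft_force: [1.6, -0.7, 5.5]
opening: 0.313
grip_force: 61.6
```

```bash
python3 - <<'E'
from h import *
go(.533,.2072,.17); s=arm.get_state(); print(s['ft_torque'])
E
```

```text
t 11.12 pos [0.5321 0.2075 0.1693] yaw 55.82 tilt [0.0008 0.0004] shift cm [ 0.02  0.09 -0.07] q1,7 [-0.35 -1.29] F [ 1.58 -0.7   5.53]
[-0.3927401  -0.26104353 -0.03217217]
```

Turning that way raised the force, so a foot is climbing. I'll turn the other way.

Call:
apply_moves:
  plan: [0,0,0,-1.5,1,0,0,0,-3,1,0,0,0,-4.5,1,0,0,0,-6,1,0,0,0,-6,1]

```text
clock: 11.75
ee_pos: [0.5317, 0.2071, 0.1685]
orientation: [-0.0, 0.858, 0.514, -0.0]
ft_force: [2.0, 1.1, -4.1]
opening: 0.311
grip_force: 60.6
```

Call:
apply_moves:
  plan: [0,0,0,-1,1,0,0,0,-2,1,0,0,0,-2,1,0,0,0,-2,1,0,0,0,-2,1]

```text
clock: 12.38
ee_pos: [0.5318, 0.2073, 0.1689]
orientation: [-0.0, 0.849, 0.529, -0.0]
ft_force: [-0.4, 0.9, -7.7]
opening: 0.311
grip_force: 60.3
```

Call:
apply_moves:
  plan: [0,0,0,-1,1,0,0,0,-2,1,0,0,0,-2,1,0,0,0,-2,1,0,0,0,-2,1]

```text
clock: 13.0
ee_pos: [0.5318, 0.2073, 0.1689]
orientation: [-0.0, 0.839, 0.544, -0.0]
ft_force: [-0.8, -0.6, -6.4]
opening: 0.315
grip_force: 60.3
```

Call:
apply_moves:
  plan: [0,0,0.03,0,1,0,0,0.06,0,1,0,0,0.09,0,1,0,0,0.1,0,1,0,0,0.1,0,1]

```text
clock: 13.62
ee_pos: [0.5318, 0.2072, 0.1679]
orientation: [-0.0, 0.839, 0.544, -0.0]
ft_force: [1.1, 0.4, -6.6]
opening: 0.311
grip_force: 60.3
```

```bash
python3 - <<'E'
from h import *
go(.533,.2072,.17); s=arm.get_state(); print(s['ft_torque'])
E
```

```text
t 13.62 pos [0.5318 0.2072 0.1679] yaw 65.86 tilt [-0.0001 -0.0001] shift cm [ 0.04  0.11 -0.21] q1,7 [-0.31 -1.17] F [ 1.14  0.38 -6.63]
[-0.03540907  0.06992204  0.00528235]
```

No contact 1.3 mm lower, so the feet are in the grooves. I'll continue down slowly.

Call:
apply_moves:
  plan: [0,0,0.02,0,1,0,0,0.04,0,1,0,0,0.06,0,1,0,0,0.07,0,1,0,0,0.07,0,1]

```text
clock: 14.25
ee_pos: [0.5318, 0.2073, 0.1674]
orientation: [-0.0, 0.839, 0.544, 0.0]
ft_force: [-1.3, 0.2, -1.8]
opening: 0.311
grip_force: 60.8
```

Call:
apply_moves:
  plan: [0,0,0.01,0,1,0,0,0.02,0,1,0,0,0.03,0,1,0,0,0.03,0,1,0,0,0.03,0,1]

```text
clock: 14.88
ee_pos: [0.5318, 0.2074, 0.1671]
orientation: [-0.0, 0.839, 0.544, 0.0]
ft_force: [-2.5, 1.3, 1.2]
opening: 0.315
grip_force: 61.2
```

```bash
python3 - <<'E'
from h import *
go(.533,.2072,.17); s=arm.get_state(); print(s['ft_torque'])
E
```

```text
t 14.88 pos [0.5318 0.2074 0.1671] yaw 65.86 tilt [0.0001 0.0001] shift cm [ 0.03  0.11 -0.29] q1,7 [-0.31 -1.17] F [-2.46  1.35  1.16]
[ 0.05162958  0.69872177 -0.22986649]
```

Feet are about 2 mm into the grooves. The measured force and torque point towards tool -y and positive roll, so I'll follow them.

Call:
apply_moves:
  plan: [0,-0.02,0,0.5,1,0,-0.04,0,1,1,0,-0.06,0,1,1,0,-0.06,0,1,1,0,-0.06,0,1,1]

```text
clock: 15.5
ee_pos: [0.5315, 0.2074, 0.1669]
orientation: [0.0, 0.844, 0.536, 0.0]
ft_force: [1.4, -0.9, -4.9]
opening: 0.311
grip_force: 60.6
```

```bash
python3 - <<'E'
from h import *
go(.533,.2072,.17); s=arm.get_state(); print(s['ft_torque'])
E
```

```text
t 15.50 pos [0.5315 0.2074 0.1669] yaw 64.87 tilt [ 0.0002 -0.0001] shift cm [ 0.05  0.15 -0.31] q1,7 [-0.32 -1.18] F [ 1.37 -0.93 -4.86]
[-0.16277011 -0.18663491  0.01241059]
```

Force dropped to about 2 N, so it is nearly centred. Next I'll go down a little more.

Call:
apply_moves:
  plan: [0,0.02,0.02,0,1,0,0.02,0.04,0,1,0,0.02,0.05,0,1,0,0.02,0.05,0,1,0,0.02,0.05,0,1]

```text
clock: 16.12
ee_pos: [0.5316, 0.2075, 0.1666]
orientation: [0.0, 0.844, 0.536, 0.0]
ft_force: [-0.9, -0.5, 1.4]
opening: 0.305
grip_force: 60.9
```

```bash
python3 - <<'E'
from h import *
go(.533,.2072,.17); s=arm.get_state(); print(s['ft_torque'])
E
```

```text
t 16.12 pos [0.5316 0.2075 0.1666] yaw 64.87 tilt [0.0003 0.0001] shift cm [ 0.03  0.14 -0.34] q1,7 [-0.32 -1.18] F [-0.87 -0.47  1.37]
[-0.23409517  0.08762567 -0.027816  ]
```

The head is essentially home: about 2.6 mm below the flat contact height, with lateral forces balanced. I'll ease the grip, then open.

Call:
apply_moves:
  plan: [0,0,0,0,1,0,0,0,0,1,0,0,0,0,1,0,0,0,0,0.3,0,0,0,0,0.2]
  newtons: 20

```text
clock: 16.75
ee_pos: [0.5315, 0.2075, 0.1663]
orientation: [-0.0, 0.844, 0.536, -0.0]
ft_force: [-0.7, -0.3, -0.5]
opening: 0.404
grip_force: 0.0
```

Call:
apply_moves:
  plan: [0,0,0,0,0,0,0,0,0,-0.5,0,0,0,0,-1,0,0,0,0,-1,0,0,0,0,-1]

```text
clock: 17.38
ee_pos: [0.5315, 0.2074, 0.1665]
orientation: [-0.0, 0.844, 0.536, -0.0]
ft_force: [-0.1, -0.4, -0.4]
opening: 0.999
grip_force: 0.0
```

Call:
apply_moves:
  plan: [0,0,-1,0,-1,0,0,-3,0,-1,0,0,-6,0,-1,0,0,-10,0,-1,0,0,-13,0,-1]

```text
clock: 18.0
ee_pos: [0.5315, 0.2075, 0.2988]
orientation: [0.0, 0.844, 0.536, 0.001]
ft_force: [0.1, 0.5, 0.3]
opening: 0.999
grip_force: 0.0
```

Call:
apply_moves:
  plan: [-4,0,0,0,-1,-8,0,0,0,-1,-9,0,0,0,-1,-9,0,0,0,-1,-9,0,0,0,-1]

```text
clock: 18.62
ee_pos: [0.4938, 0.1271, 0.2968]
orientation: [-0.0, 0.844, 0.537, 0.001]
ft_force: [-0.1, 0.3, 0.1]
opening: 0.996
grip_force: 0.0
```

```bash
python3 - <<'E'
from h import *
go(.533,.2072,.17)
im,d,P=snap('wrist','w6.png'); X=cloud(d,P); m=(d>0)&(np.hypot(X[...,0]-.533,X[...,1]-.2072)<.06)
for a,b in [(.045,.0515),(.0515,.058),(.079,.095),(.12,.14)]:
    q=X[m&(X[...,2]>a)&(X[...,2]<b)]
    if len(q)>50:
        A=np.c_[q[:,:2]-[.533,.2072],np.ones(len(q))]; c=np.linalg.lstsq(A,q[:,2],rcond=None)[0]
        print(a,len(q),'z %.4f'%np.median(q[:,2]),'slope',c[:2].round(4),np.round(cv2.minEnclosingCircle(q[:,:2].astype(np.float32))[0],4))
q=X[(d>0)&(X[...,2]>-.01)&(X[...,2]<.01)]; print('table',np.median(q[:,2]))
E
```

```text
t 18.62 pos [0.4938 0.1271 0.2968] yaw 64.93 tilt [0.0008 0.0009] shift cm [ 8.9   0.15 12.69] q1,7 [-0.13 -0.98] F [-0.1   0.28  0.1 ]
0.045 718 z 0.0453 slope [ 0.0001 -0.0002] [0.5331 0.2069]
0.0515 5187 z 0.0551 slope [-0.001  -0.0019] [0.5331 0.2072]
0.079 2525 z 0.0870 slope [-0.0079  0.0042] [0.5342 0.2068]
0.12 1667 z 0.1310 slope [ 0.0011 -0.002 ] [0.533  0.2074]
table 0.0005314485486389777
```

View pics/w6.png

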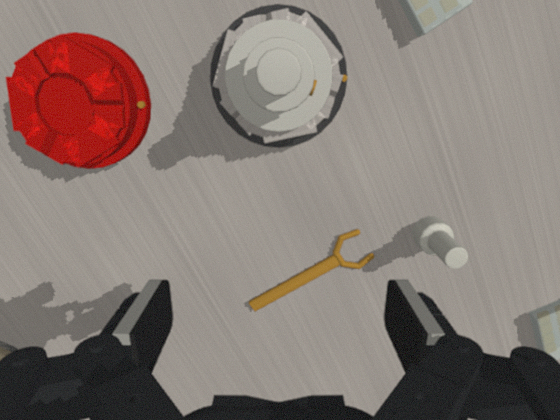

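The head (279,70) stands concentric on the dark stand. The flange top is at 55.1 mm and the shank top at 131.0 mm; fully home they would be at 55.2 and 131.2 mm. Slopes are about 0.1°, so it is level, and the arbor and spanner haven't been touched. I'll hand it in.

```bash
python3 -c "
from bench import arm
print(arm.finish_job())"
```

```text
the job is handed in; nothing more can be done
None
```

The boring head is seated fully home and level in the three grooves, released and handed in at about 18.7 s; contact force readings peaked at about 12 N against the 25 N limit.

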